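# Load, close and start the steam steriliser

### The job

Sterilise the washed baby things: lift the clear cover off the steam steriliser and set it aside, stand everything that is draining on the dark mat (whichever glass bottles, scoop and funnel are there today) upright and mouth down, as they stand now, on the steriliser's tray, and put the cover back so that it sits fully down in its groove. The water tank's filler cap was left loose: screw it clockwise fully tight, and when cover and cap are both closed press the start button and let go. Leave the canister and the formula tin where they are.

Things in the scene. Friction and masses are not known exactly. Their poses are not given: they have to be found in the camera images.
- steriliser: White steam steriliser, fixed to the counter: a round base 233 mm across with a metal tray sunk in it, and joined to it on its own +y side a box-shaped water tank (160 mm along x, 104 mm along y, 110 mm high, centred 170 mm from the tray's centre), which carries filler cap and start button on its top. Origin on the counter under the tray's centre, z up.
- tray (a point): Centre of the tray floor, 45 mm above the counter. The tray is round, flat, 194 mm across inside, with a wall round it that rises 17 mm above the tray floor. Four things fit, set about 57 mm from the centre, a quarter turn apart (the scoop with its handle pointing to the centre, not over the wall). Axes as steriliser.
- seat (a point): Centre of the ledge on top of the tray wall, 62 mm above the counter, on which the cover's rim rests; a 9 mm high lip round it, 225 mm across inside, keeps the cover (210 mm across) in place with about 6 mm play all round.
- cover: Loose clear plastic cover of the steriliser, an upside-down tub: 210 mm across, flat top 103 mm above the rim, open below (202 mm across inside, 98 mm high), with a white round knob on top. 300 g. At the start it sits on the seat. Origin at the centre of the rim's underside, z up. Off the steriliser it stands on the counter on its rim.
- cover_knob (a point): Middle of the cover's knob, the point to grip, 128 mm above the cover's rim (cover). The knob is an upright cylinder 38 mm across, from 15 mm below to 15 mm above this point, with 10 mm of free height under it.
- filler_cap (a joint): Turn of the filler cap in rad: 0 is screwed fully tight (stop), 2.6 fully loose (stop). Seen from above it tightens clockwise (value falls). It is captive: it turns in place (no rise) and stays where left; turning needs about 0.06 N m. Starts loose, at 1.5 to 2.4. A dark moulded pointer on the cap lines up with the dark mark on the tank when tight.
- cap_grip (a point): On the filler cap's vertical turning axis at the height to grip: the cap is a ribbed grey cylinder 50 mm across, from 23 mm below to 7 mm above this point; this point lies 25 mm above the tank's top (135 mm above the counter). Turns with the cap.
- start_button (a joint): Travel of the start button in m: 0 released, 0.006 fully pressed; springs back. About 2 N starts it moving, 5 N presses it fully down; the start registers when it is pressed more than 4 mm for 0.1 s.
- start_button_top (a point): Centre of the top face of the start button: a white round button 26 mm across in a grey collar, pressed downwards, its top about 22 mm above the tank's top, 85 mm from the filler cap's axis.
- bottle_a: First empty glass baby bottle, 56 mm across and 100 mm tall, standing upside down (mouth down, flat round base up): wide neck 51 mm across for the lowest 16 mm, straight 56 mm wall from 26 mm up to the top. 130 g. Origin at the centre of the mouth (its underside as it stands), z up. May be absent in a run.
- bottle_b: Second empty glass baby bottle, 56 mm across and 100 mm tall, standing upside down (mouth down, flat round base up): wide neck 51 mm across for the lowest 16 mm, straight 56 mm wall from 26 mm up to the top. 130 g. Origin at the centre of the mouth (its underside as it stands), z up. May be absent in a run.
- bottle_c: Third empty glass baby bottle, 56 mm across and 100 mm tall, standing upside down (mouth down, flat round base up): wide neck 51 mm across for the lowest 16 mm, straight 56 mm wall from 26 mm up to the top. 130 g. Origin at the centre of the mouth (its underside as it stands), z up. May be absent in a run.
- funnel: Clear plastic funnel standing mouth down, stem up: 68 mm across at the counter, cone up to 46 mm, above that a round stem 22 mm (at 46 mm) to 18 mm (at the top, 92 mm) across, good to grip at 75 mm. 50 g. Origin at the centre of its mouth (underside), z up. May be absent.
- scoop: Green plastic measuring scoop standing mouth down: a round bowl 48 mm across below and 42 mm at the top, 56 mm tall, gripped by the bowl; a flat handle 14 mm wide, 5 mm thick, lies on the counter and runs out along the scoop's +x to 72 mm from the origin. 40 g. Origin at the centre of the bowl's mouth (underside), z up. May be absent.
- canister: Bystander: white ceramic canister with a wooden lid, 102 mm across, 123 mm tall. Origin under its centre. To be left alone.
- tin: Bystander: closed formula tin, 86 mm across, 128 mm tall. Origin under its centre. To be left alone.
- dispenser: Bystander: push-button formula dispenser on a stand, fixed to the counter, 160 by 150 mm, 291 mm tall. Origin under its centre.

How it is judged (in metres and radians):
On the way, in this order (a step that is already met when the one before it is completed fails the run):
1. the cover has been lifted off the steriliser and put aside (horizontal distance between cover and seat above 0.15 m), for 0.2 s.
2. everything from the mat stands mouth down on the tray (horizontal distance between each of bottle_a, bottle_b, bottle_c, funnel, scoop and tray below 0.088 m and z of bottle_a in the frame of tray between -0.008 and 0.01 m and angle between each of bottle_a, bottle_b, bottle_c, funnel, scoop's own z axis and vertical below 0.15 rad and z of bottle_b in the frame of tray between -0.008 and 0.01 m and z of bottle_c in the frame of tray between -0.008 and 0.01 m and z of funnel in the frame of tray between -0.008 and 0.01 m and z of scoop in the frame of tray between -0.008 and 0.01 m and horizontal distance between cover and seat above 0.05 m), for 0.2 s.
3. the cover sits fully down in its groove over the loaded tray and the filler cap is screwed tight (horizontal distance between each of bottle_a, bottle_b, bottle_c, funnel, scoop and tray below 0.088 m and z of bottle_a in the frame of tray between -0.008 and 0.01 m and angle between each of bottle_a, bottle_b, bottle_c, funnel, scoop's own z axis and vertical below 0.15 rad and z of bottle_b in the frame of tray between -0.008 and 0.01 m and z of bottle_c in the frame of tray between -0.008 and 0.01 m and z of funnel in the frame of tray between -0.008 and 0.01 m and z of scoop in the frame of tray between -0.008 and 0.01 m and horizontal distance between cover and seat below 0.012 m and z of cover in the frame of seat between -0.006 and 0.004 m and angle between cover's own z axis and vertical below 0.04 rad and value of joint filler_cap below 0.12 rad), for 0.2 s.
4. the start button is pressed with cover and cap closed (horizontal distance between cover and seat below 0.012 m and z of cover in the frame of seat between -0.006 and 0.004 m and angle between cover's own z axis and vertical below 0.04 rad and value of joint filler_cap below 0.12 rad and value of joint start_button above 0.004 m), for 0.1 s.
At the end, for the whole second after the job is handed in: All things from the mat stand on the tray, within 88 mm of its centre, mouth down, upright to 0.15 rad; cover on its seat (centre to 12 mm, height to 4 mm, level to 0.04 rad); filler cap within 0.12 rad of tight; start button pressed after that and released (all of step 3 and value of joint start_button below 0.002 m and linear speed of cover below 0.02 m/s); the robot touches nothing.
It fails at once if the canister or the tin is moved more than 3 cm or knocked over (distance of any of canister, tin from where it was at the start of the episode above 0.03 m or angle between any of canister, tin's own z axis and vertical above 0.3 rad).
Of bottle_a, bottle_b, bottle_c, funnel, scoop only 2 to 4 are there at a start; the rules pass over those that are not, and their reading is None.
At some moment in a run one of funnel, scoop, cover may be knocked a few centimetres aside while the robot is not near it.
It also fails if it takes over 210 s, if anything falls off the work surface, if the arm or the gripper's body presses on something with over 40 N, if the wrist force passes 120 N, or if a joint passes its speed limit or range.

### The arm

A 6-joint arm with a two-finger parallel gripper is mounted at the origin on the work surface. World frame = base frame: x ahead of the robot, y to its left, z up, the work surface at z = 0. Lengths are in mm, angles in rad, forces in N, time in s.
With the tool pointing down it reaches from about 350 to 875 mm from the base axis. Payload 4.2 kg.
Tool frame: the origin (TCP) lies at the very end of the fingers, on their centre line; the grasp point (between the pads) lies 19 mm behind it; z points along the fingers, y is the line along which they close (so a half turn about z gives the same grasp; the last joint's range is limited). The gripper opens to 85 mm and grips with 20 to 120 N. Pads are 22 mm wide; open, the fingers measure 114 mm over their backs; the gripper's body (76 mm by 85 mm) begins 54 mm behind the grasp point. The pads swing forward as they close: fully open they stand 13 mm farther back than shut.
Start: joints at [1.583, 0.385, 0.008, 0, -1.194, -0.259], TCP at [152.657, 606.049, 231.312] pointing down, gripper open.
Joint ranges: [-3.14, 3.14], [-1.21, 2.06], [-1.07, 1.41], [-3.16, 2.05], [-2.99, -0.16], [-3.1, 3.1]. Speed limits (rad/s): [2.79, 2.79, 3.14, 3.14, 3.14, 3.14].

### API

Orientations are given as a unit quaternion [x, y, z, w].
In Python, from bench import monitor, get_image, camera_info, job_done gives the robot as it stands.
- The arm moves only by the tool send_rows, never from a script. Its argument "series" is a list of rows, each a list of 3 entries, a list of its own where there are three numbers: the shift along the tool's x, y, z in mm, then the turn, a rotation vector about the tool's x, y, z in rad, then the finger opening in mm, from 0 to 85.4. A call has 1 to 8 rows; each row shifts and turns the commanded pose from where the row before left it, along the tool's axes as they then stand; what a row does not reach is not made up. A row lasts 1/10 s, in which the tool goes at most 50 mm and 8.59 degrees, less where a joint would pass 70% of its speed; a pose out of reach is approached as far as the arm can. A call with a gripper value outside its range is refused whole. The fingers move at their own pace and stop on an object; the grip force is fixed at half the most. Time passes only in rows, so rows that do not move let the fingers close. It gives the time, the measured TCP pose, the force, the opening and the grip force at its end, in the units of the state.
- monitor.read_state(): the state, without advancing time (a new reading comes with each control period).
- get_image(name): name is "scene" or "top"; returns the picture (400x640x3 uint8, red, green, blue); there is no depth.
- camera_info(name): a dict with "intrinsics" (3x3 intrinsics, pixels), "dist_coeffs" ([k1, k2, p1, p2, k3] as OpenCV has them; the pictures are not rectified), "R" (3x3) and "t" (3): a world point X has camera coordinates R X + t. Camera axes: x right, y down, z forward; pixel columns grow to the right and rows downward; lengths in mm; the calibration is good to about 2 mm. A picture is of the moment at which its call begins. camera_info takes no time and is no camera call.
- job_done(): hands the job in; it is judged then, once.
The state is a dict: "clock": time; "joints": joint angles; "joint_vel": joint speeds; "joint_efforts": joint torques, N m; "position": TCP position; "ee_rot": TCP orientation; "contact_force": force on the tool from outside, world axes, zero at the start; "wrist_torque": the same for the moment, N m; "gripper_width": finger opening in mm; "grasp_force": force on a finger pad.
Only numpy, scipy, OpenCV 4.12 (cv2) and the standard library are available. Lean on these libraries where they do the work, as an engineer would, in place of code of your own. Each camera call takes 0.05 s, during which the arm holds its last target. There are 200 camera calls.

## Working session

There is one attempt and no reset: what is moved stays moved. The work goes in short steps, Python scripts to look and compute and a tool call to move; the robot and the scene stay as the last step left them, time stands still between calls to the robot, and variables do not carry over. Pictures are saved under pics/ and viewed, at most 14 in all, crops included, and the job is handed in when it is done.

Besides the shell and the picture viewer there is one more tool, called after "Call:" as name(argument=value, ...) on one line, values as JSON. send_rows: Moves the arm, as the interface text tells. Its arguments: {"type":"object","properties":{"series":{"type":"array"}},"required":["series"]}

```bash
ls; mkdir -p pics; python3 - <<'E'
from bench import monitor,get_image,camera_info
import cv2
for n in("scene","top"):
    cv2.imwrite(f"pics/{n}0.png",get_image(n)[:,:,::-1]); print(camera_info(n))
print(monitor.read_state())
E
```

```text
pics
{'intrinsics': array([[363.14811036,   0.        , 317.83454262],
       [  0.        , 363.14811036, 202.02490436],
       [  0.        ,   0.        ,   1.        ]]), 'dist_coeffs': array([-0.08559833,  0.        ,  0.        ,  0.        ,  0.        ]), 'R': array([[ 0.6509791 ,  0.75899303, -0.01248154],
       [ 0.62602483, -0.54608823, -0.55666916],
       [-0.42932404,  0.35456624, -0.83064051]]), 't': array([-436.67104376, -277.35942447, 1381.79401247])}
{'intrinsics': array([[492.26842544,   0.        , 320.81044745],
       [  0.        , 492.26842544, 193.73190489],
       [  0.        ,   0.        ,   1.        ]]), 'dist_coeffs': array([-0.01215882,  0.        ,  0.        ,  0.        ,  0.        ]), 'R': array([[-0.00463575, -0.99998754, -0.00185161],
       [-0.99684196,  0.00476794, -0.0792677 ],
       [ 0.07927554,  0.00147829, -0.99685165]]), 't': array([  61.63235386,  632.06374556, 1640.98571724])}
{'clock': 0.1, 'joints': array([ 1.58260637e+00,  3.85466230e-01,  6.78822747e-03, -4.34755857e-04,
       -1.19401928e+00, -2.58588577e-01]), 'joint_vel': array([-0.00036322, -0.00012102,  0.00123805,  0.00284931,  0.00083879,
        0.000219  ]), 'joint_efforts': array([-8.20447531e-04, -3.93322134e+01,  1.88927132e+01,  4.19792086e+00,
       -2.62534282e-03,  6.77744314e-07]), 'position': array([152.53866923, 605.56674906, 230.34919905]), 'ee_rot': array([ 9.92386859e-01, -1.23155908e-01, -7.20971676e-05,  9.69039118e-04]), 'contact_force': array([-0.91751079,  0.33673922,  0.0844966 ]), 'wrist_torque': array([-0.01576285, -0.02134146,  0.02784635]), 'grasp_force': 0.0, 'gripper_width': 85.31985935058613}
```

View pics/scene0.png

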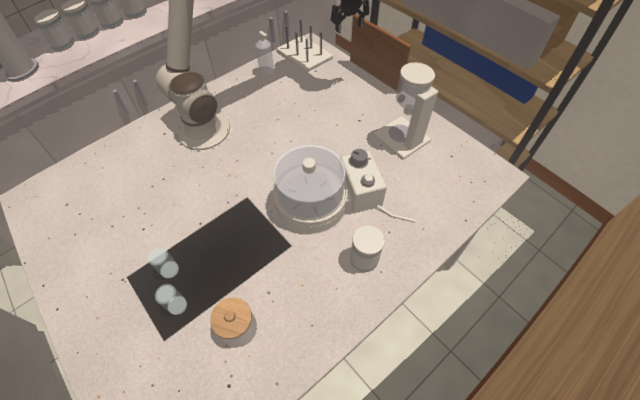

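View pics/top0.png

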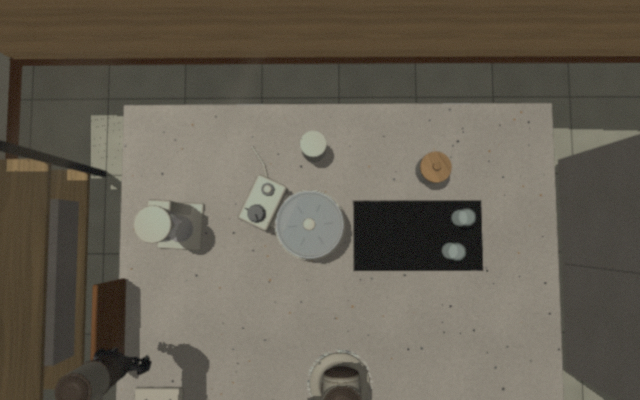

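```bash
python3 - <<'E'
import cv2,numpy as np
t=cv2.imread("pics/top0.png")
a=cv2.resize(t[195:275,350:490],None,fx=5.7,fy=5.7,interpolation=2)[:, :798]
a=cv2.resize(t[195:275,420:490],(350,400),interpolation=2); b=cv2.resize(t[170:270,235:350],(450,400),interpolation=2)
cv2.imwrite("pics/crop1.png",np.hstack([a,b]))
E
```

```text
(no output)
```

View pics/crop1.png

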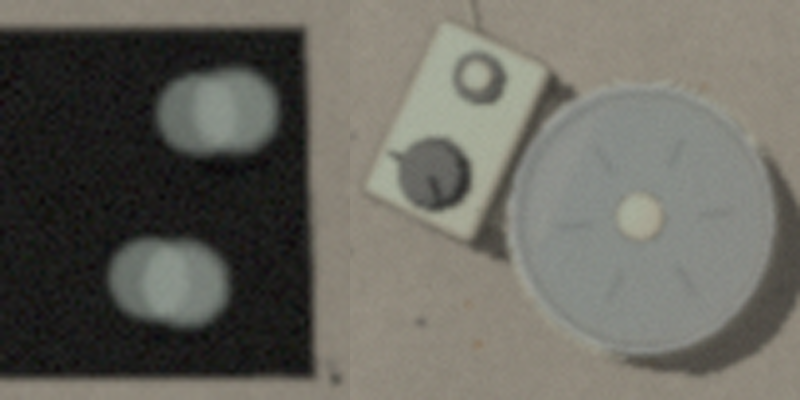

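```bash
cat >h.py <<'E'
import cv2,numpy as np
from bench import monitor,get_image,camera_info
from scipy.spatial.transform import Rotation as Ro
def ray(n,p):
    c=camera_info(n);K=c["intrinsics"];q=cv2.undistortPoints(np.float64([[p]]),K,c["dist_coeffs"])[0,0]
    R=np.array(c["R"]);return -R.T@np.array(c["t"]),R.T@np.array([q[0],q[1],1])
def plane(n,p,z):
    o,d=ray(n,p);return o+d*(z-o[2])/d[2]
def proj(n,X):
    c=camera_info(n);return cv2.projectPoints(np.float64([X]),cv2.Rodrigues(c["R"])[0],c["t"],c["intrinsics"],c["dist_coeffs"])[0][0,0]
def delta(target,az=None):
    "tool-frame shift (mm) to target TCP and turn about tool z to bring tool x azimuth to az (mod pi)"
    s=monitor.read_state();R=Ro.from_quat(s["ee_rot"]);d=R.inv().apply(np.array(target)-s["position"])
    x=R.as_matrix()[:,0];a=np.arctan2(x[1],x[0]);t=None
    if az is not None: t=-((az-a+np.pi/2)%np.pi-np.pi/2)
    tilt=R.inv().apply(np.cross(R.as_matrix()[:,2],[0,0,-1]))
    print("shift",d.round(1),"yaw",a.round(3),"turn z",t,"tiltfix",tilt.round(3),"pos",s["position"].round(1),"q",s["joints"].round(2),"F",s["contact_force"].round(1),"w",round(s["gripper_width"],1),"g",round(s["grasp_force"],1),"t",s["clock"])
E
python3 - <<'E'
from h import *
t=cv2.imread("pics/top0.png");s=cv2.imread("pics/scene0.png")
for nm,p,z in [("b1top",(469.2,217),100),("b1bot",(459,217.6),0),("b2top",(457.6,251.4),100),("b2bot",(450,251),0),("knob",(308.9,224),205),("cap",(256.2,213.5),142),("btn",(267.7,189),132),("cover rim",(311,226),165),("tin",(313,144),128),("can",(436,166),123)]:
    print(nm,plane("top",p,z).round(1))
# scene
for nm,p,z in [("b1top",(158,256),100),("b1b",(169,270),0),("b2top",(166,294),100),("b2b",(177,305),0),("knob",(309,163),205),("cap",(359,155),142),("btn",(368,179),132)]: print("s",nm,plane("scene",p,z).round(1))
# circles in mat
m=(t.max(2)>70).astype(np.uint8)
sub=m[203:268,358:480];n,l,st,ce=cv2.connectedComponentsWithStats(sub)
for i in range(1,n):
    if st[i,4]>30: print("blob",st[i],st[i,0]+358,st[i,1]+203)
knob=t[215:233,300:318].astype(int);mk=(knob[:,:,2]-knob[:,:,0]>15)
ys,xs=np.nonzero(mk);print("knob yellow",len(xs),xs.mean()+300,ys.mean()+215)
g=cv2.cvtColor(t,6)[200:225,245:268];ys,xs=np.nonzero(g<100);print("cap dark",len(xs),xs.mean()+245,ys.mean()+200)
E
```

```text
b1top [ 548.9 -419.2  100. ]
b1bot [ 550.1 -414.1    0. ]
b2top [ 438.9 -378.9  100. ]
b2bot [ 436.6 -380.4    0. ]
knob [527.   94.6 205. ]
cap [561.8 261.5 142. ]
btn [639.7 226.8 132. ]
cover rim [521.5  89.2 165. ]
tin [784.   82.8 128. ]
can [ 711.8 -310.6  123. ]
s b1top [ 439.3 -377.1  100. ]
s b1b [ 434.2 -380.3    0. ]
s b2top [ 551.5 -411.7  100. ]
s b2b [ 544.7 -414.2    0. ]
s knob [530.3  91.2 205. ]
s cap [565.  259.8 142. ]
s btn [644.1 220.9 132. ]
blob [ 93   6  25  17 334] 451 209
blob [ 84  40  24  17 338] 442 243
knob yellow 57 310.6140350877193 224.7017543859649
cap dark 132 259.09090909090907 214.9090909090909
```

Call:
send_rows(series=[[[0,0,-40],[0,0,0],85],[[0,0,-40],[0,0,0],85],[[31,25,0],[0,0,0],85],[[31,25,0],[0,0,0],85],[[31,25,0],[0,0,0],85],[[31,25,0],[0,0,0],85],[[31,25,0],[0,0,0],85],[[31,25,0],[0,0,0],85]])

```text
clock: 0.9
position: [296.9, 413.5, 311.0]
ee_rot: [0.992, -0.123, -0.0, 0.0]
contact_force: [0.6, 0.7, 0.9]
gripper_width: 85.2
grasp_force: 0.0
```

Call:
send_rows(series=[[[31,25,0],[0,0,0],85],[[31,25,0],[0,0,0],85],[[31,25,0],[0,0,0],85],[[31,25,0],[0,0,0],85],[[31,25,0],[0,0,0],85],[[31,25,0],[0,0,0],85],[[0,0,0],[0,0,0],85],[[0,0,0],[0,0,0],85]])

```text
clock: 1.7
position: [440.2, 223.5, 310.8]
ee_rot: [0.992, -0.124, -0.0, 0.0]
contact_force: [-0.0, 0.2, 0.9]
gripper_width: 85.1
grasp_force: 0.0
```

```bash
python3 - <<'E'
from h import *
delta([529,91,172])
E
```

```text
shift [118.8 106.4 138.8] yaw -0.249 turn z None tiltfix [ 0.001  0.001 -0.   ] pos [440.2 223.5 310.8] q [ 0.8   0.11 -0.16 -0.   -1.3   0.52] F [-0.   0.2  0.9] w 85.1 g 0.0 t 1.7
```

Call:
send_rows(series=[[[30,27,10],[0,0,0],85],[[30,27,10],[0,0,0],85],[[30,26,10],[0,0,0],85],[[29,26,10],[0,0,0],85],[[0,0,30],[0,0,0],85],[[0,0,30],[0,0,0],85],[[0,0,20],[0,0,0],85],[[0,0,16],[0,0,0],85]])

```text
clock: 2.5
position: [528.6, 93.4, 173.5]
ee_rot: [0.992, -0.122, -0.001, 0.0]
contact_force: [-0.3, -0.7, 0.6]
gripper_width: 84.9
grasp_force: 0.0
```

```bash
python3 - <<'E'
from h import *
cv2.imwrite("pics/s1.png",cv2.resize(get_image("scene")[100:250,230:420,::-1],None,fx=4,fy=4))
delta([529,91,172])
E
```

```text
shift [ 2.3  1.5 -1. ] yaw -0.246 turn z None tiltfix [0.003 0.006 0.   ] pos [527.1  93.1 171.1] q [ 0.48  0.29 -0.29 -0.   -0.99  0.85] F [-1.1  0.3 -2.1] w 85.0 g 0.0 t 2.55
```

View pics/s1.png

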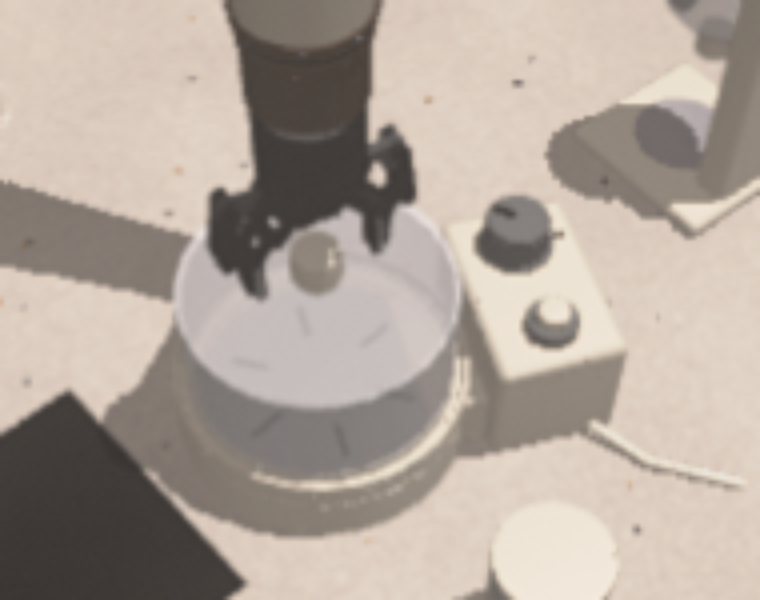

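Call:
send_rows(series=[[[2,0,0],[0,0,0],30],[[0,0,0],[0,0,0],30],[[0,0,0],[0,0,0],30],[[0,0,0],[0,0,0],30],[[0,0,0],[0,0,0],30],[[0,0,0],[0,0,0],30],[[0,0,0],[0,0,0],30],[[0,0,0],[0,0,0],30]])

```text
clock: 3.35
position: [532.6, 92.7, 177.0]
ee_rot: [0.992, -0.123, 0.002, -0.001]
contact_force: [-0.6, 3.5, 6.2]
gripper_width: 36.2
grasp_force: 61.0
```

Call:
send_rows(series=[[[0,0,0],[0,0,0],30],[[0,0,-5],[0,0,0],30],[[0,0,-10],[0,0,0],30],[[0,0,-15],[0,0,0],30],[[0,0,-20],[0,0,0],30],[[0,0,-20],[0,0,0],30],[[0,0,-10],[0,0,0],30],[[0,0,0],[0,0,0],30]])

```text
clock: 4.15
position: [531.9, 91.9, 256.5]
ee_rot: [0.992, -0.123, 0.001, -0.001]
contact_force: [0.8, -0.8, -3.1]
gripper_width: 36.2
grasp_force: 60.4
```

```bash
python3 - <<'E'
from h import *
delta([450,-165,250])
E
```

```text
shift [-16.6 269.2   6.1] yaw -0.247 turn z None tiltfix [-0.002 -0.002 -0.   ] pos [531.9  91.9 256.5] q [ 0.47  0.22 -0.16  0.   -1.19  0.85] F [ 0.8 -0.8 -3.1] w 36.2 g 60.4 t 4.15
```

Call:
send_rows(series=[[[-1,20,0],[0,0,0],30],[[-3,40,0],[0,0,0],30],[[-3,40,0],[0,0,0],30],[[-3,40,0],[0,0,0],30],[[-3,40,0],[0,0,0],30],[[-3,40,0],[0,0,0],30],[[-1,30,0],[0,0,0],30],[[0,19,0],[0,0,0],30]])

```text
clock: 4.95
position: [446.7, -166.9, 253.9]
ee_rot: [0.992, -0.124, -0.002, -0.0]
contact_force: [-0.1, 0.2, -3.5]
gripper_width: 36.3
grasp_force: 60.9
```

Call:
send_rows(series=[[[0,0,20],[0,0,0],30],[[0,0,30],[0,0,0],30],[[0,0,30],[0,0,0],30],[[0,0,30],[0,0,0],30],[[0,0,15],[0,0,0],30],[[0,0,10],[0,0,0],30],[[0,0,2],[0,0,0],30],[[0,0,0],[0,0,0],30]])

```text
clock: 5.75
position: [449.3, -165.0, 118.4]
ee_rot: [0.992, -0.123, -0.0, 0.0]
contact_force: [-0.8, 0.5, -3.5]
gripper_width: 36.5
grasp_force: 60.8
```

Call:
send_rows(series=[[[0,0,2],[0,0,0],30],[[0,0,2],[0,0,0],30],[[0,0,0],[0,0,0],30]])

```text
clock: 6.05
position: [449.9, -164.9, 115.0]
ee_rot: [0.992, -0.123, 0.001, 0.0]
contact_force: [1.0, 0.3, -2.1]
gripper_width: 36.6
grasp_force: 61.1
```

Call:
send_rows(series=[[[0,0,1],[0,0,0],40],[[0,0,0],[0,0,0],60],[[0,0,0],[0,0,0],85],[[0,0,0],[0,0,0],85],[[0,0,0],[0,0,0],85],[[0,0,-15],[0,0,0],85],[[0,0,-45],[0,0,0],85],[[0,0,-45],[0,0,0],85]])

```text
clock: 6.85
position: [448.6, -164.8, 218.9]
ee_rot: [0.992, -0.123, -0.001, 0.0]
contact_force: [1.3, 0.3, -0.0]
gripper_width: 85.0
grasp_force: 0.0
```

```bash
python3 - <<'E'
from h import *
delta([438,-380,220])
delta([550,-414,220])
E
```

```text
shift [ 42.3 211.3  -1. ] yaw -0.247 turn z None tiltfix [0.001 0.003 0.   ] pos [ 448.6 -164.8  218.9] q [-0.01  0.14 -0.36  0.   -1.07  1.34] F [ 1.3  0.3 -0. ] w 85.0 g 0.0 t 6.85
shift [159.2 216.9  -1.4] yaw -0.247 turn z None tiltfix [0.001 0.003 0.   ] pos [ 448.6 -164.8  218.9] q [-0.01  0.14 -0.36  0.   -1.07  1.34] F [ 1.3  0.3 -0. ] w 85.0 g 0.0 t 6.85
```

Call:
send_rows(series=[[[8,36,0],[0,0,0],85],[[8,42,0],[0,0,0],85],[[8,42,0],[0,0,0],85],[[8,42,0],[0,0,0],85],[[6,30,0],[0,0,0],85],[[4,19,0],[0,0,0],85],[[0,0,10],[0,0,0],85],[[0,0,30],[0,0,0],85]])

```text
clock: 7.65
position: [439.9, -380.9, 180.1]
ee_rot: [0.992, -0.123, 0.003, 0.001]
contact_force: [0.3, -0.1, -0.3]
gripper_width: 84.9
grasp_force: 0.0
```

```bash
python3 - <<'E'
from h import *
cv2.imwrite("pics/s2.png",cv2.resize(get_image("scene")[190:340,80:270,::-1],None,fx=4,fy=4))
delta([438,-380,56])
E
```

```text
shift [  3.1   2.3 116.5] yaw -0.249 turn z None tiltfix [-0.004  0.007  0.   ] pos [ 436.2 -377.6  172.6] q [-0.43  0.36 -0.19 -0.   -1.03  1.76] F [-1.4  1.6 -5.2] w 84.9 g 0.0 t 7.7
```

View pics/s2.png

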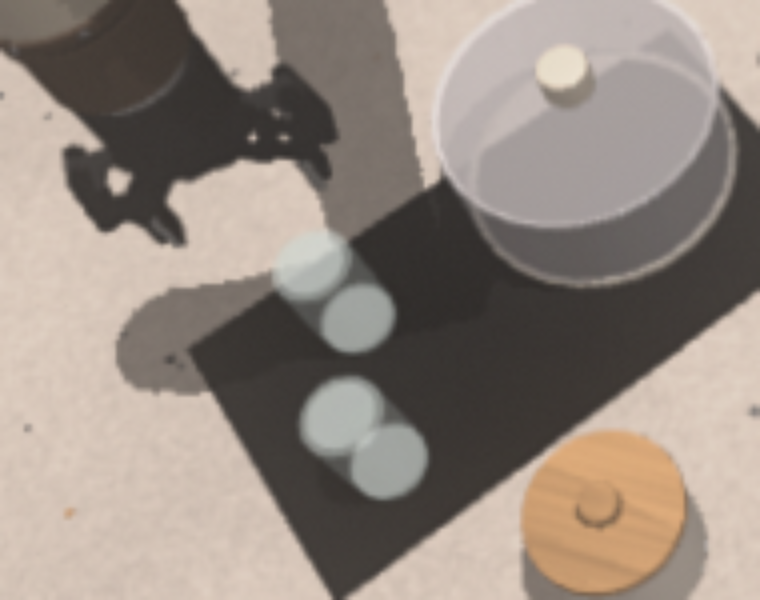

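Call:
send_rows(series=[[[0,0,30],[0,0,0],85],[[0,0,35],[0,0,0],85],[[0,0,35],[0,0,0],85],[[0,0,20],[0,0,0],85],[[0,0,0],[0,0,0],85]])

```text
clock: 8.2
position: [436.3, -377.6, 55.1]
ee_rot: [0.992, -0.123, -0.004, -0.002]
contact_force: [-0.5, 0.0, 0.3]
gripper_width: 85.2
grasp_force: 0.0
```

Call:
send_rows(series=[[[0,0,0],[0,0,0],50],[[0,0,0],[0,0,0],50],[[0,0,0],[0,0,0],50],[[0,0,0],[0,0,0],50],[[0,0,0],[0,0,0],50],[[0,0,0],[0,0,0],50]])

```text
clock: 8.8
position: [439.8, -379.9, 60.5]
ee_rot: [0.992, -0.123, 0.002, 0.001]
contact_force: [1.5, 3.2, 6.4]
gripper_width: 54.5
grasp_force: 63.2
```

Call:
send_rows(series=[[[0,0,0],[0,0,0],50],[[0,0,-10],[0,0,0],50],[[0,0,-30],[0,0,0],50],[[0,0,-40],[0,0,0],50],[[0,0,-40],[0,0,0],50],[[0,0,-40],[0,0,0],50],[[0,0,-40],[0,0,0],50],[[0,0,0],[0,0,0],50]])

```text
clock: 9.6
position: [440.7, -381.7, 266.1]
ee_rot: [0.992, -0.123, 0.006, 0.003]
contact_force: [0.7, -0.2, -0.1]
gripper_width: 54.5
grasp_force: 63.5
```

```bash
python3 - <<'E'
from h import *
delta([579,79,258])
E
```

```text
shift [  21.8 -480.6    5.9] yaw -0.246 turn z None tiltfix [ 0.005 -0.013 -0.   ] pos [ 440.7 -381.7  266.1] q [-0.43  0.28 -0.05  0.   -1.22  1.76] F [ 0.7 -0.2 -0.1] w 54.5 g 63.5 t 9.6
```

Call:
send_rows(series=[[[2,-20,0],[0,0,0],50],[[2,-45,0],[0,0,0],50],[[2,-45,0],[0,0,0],50],[[2,-45,0],[0,0,0],50],[[2,-45,0],[0,0,0],50],[[2,-45,0],[0,0,0],50],[[2,-45,0],[0,0,0],50],[[2,-45,0],[0,0,0],50]])

```text
clock: 10.4
position: [535.5, -57.1, 258.2]
ee_rot: [0.992, -0.123, -0.0, -0.0]
contact_force: [1.5, -1.1, -1.1]
gripper_width: 55.3
grasp_force: 63.4
```

Call:
send_rows(series=[[[2,-45,0],[0,0,0],50],[[2,-45,0],[0,0,0],50],[[2,-35,0],[0,0,0],50],[[0,-20,0],[0,0,0],50],[[0,0,20],[0,0,0],50],[[0,0,30],[0,0,0],50],[[0,0,20],[0,0,0],50],[[0,0,0],[0,0,0],50]])

```text
clock: 11.2
position: [574.5, 79.3, 184.8]
ee_rot: [0.992, -0.124, -0.004, 0.002]
contact_force: [-0.2, -0.4, -1.7]
gripper_width: 54.7
grasp_force: 63.4
```

```bash
python3 - <<'E'
from h import *
t=get_image("top");cv2.imwrite("pics/t3f.png",t[:,:,::-1]);s=get_image("scene");cv2.imwrite("pics/s3f.png",s[:,:,::-1])
cv2.imwrite("pics/s3.png",np.hstack([cv2.resize(s[110:230,260:390,::-1],(400,400)),cv2.resize(t[165:275,240:350,::-1],(400,400))]))
delta([579,79,104])
E
```

```text
shift [ 1.9  0.4 84.7] yaw -0.247 turn z None tiltfix [ 0.001 -0.    -0.   ] pos [577.2  79.9 188.7] q [ 0.42  0.35 -0.16  0.   -1.06  0.91] F [-0.2 -0.6 -0.6] w 54.8 g 63.4 t 11.3
```

View pics/s3.png

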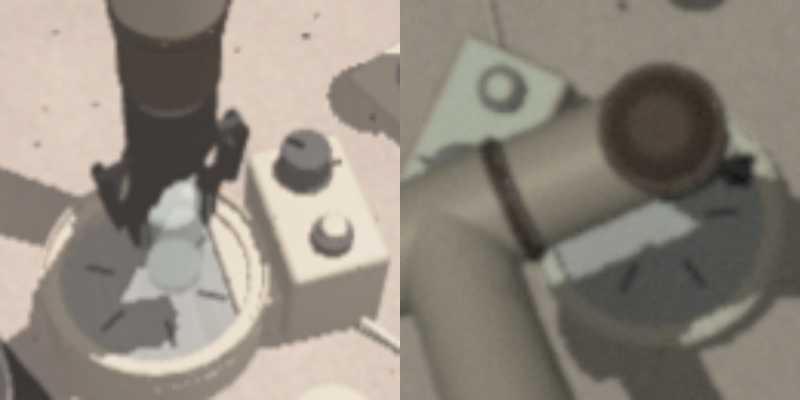

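Call:
send_rows(series=[[[0,0,30],[0,0,0],50],[[0,0,25],[0,0,0],50],[[0,0,15],[0,0,0],50],[[0,0,8],[0,0,0],50],[[0,0,3],[0,0,0],50],[[0,0,2],[0,0,0],50],[[0,0,0],[0,0,0],50]])

```text
clock: 12.0
position: [577.8, 80.6, 106.3]
ee_rot: [0.992, -0.123, 0.001, -0.0]
contact_force: [-0.7, -0.3, -1.4]
gripper_width: 54.7
grasp_force: 63.4
```

```bash
python3 - <<'E'
from h import *
delta([579,79,104])
E
```

```text
shift [1.6 1.2 2.3] yaw -0.247 turn z None tiltfix [-0.001 -0.002  0.   ] pos [577.8  80.6 106.3] q [ 0.42  0.43 -0.26  0.   -0.87  0.91] F [-0.7 -0.3 -1.4] w 54.7 g 63.4 t 12.0
```

Call:
send_rows(series=[[[0,0,1],[0,0,0],50],[[0,0,1],[0,0,0],50],[[0,0,1],[0,0,0],50],[[0,0,0],[0,0,0],50]])

```text
clock: 12.4
position: [578.4, 80.7, 105.4]
ee_rot: [0.992, -0.122, 0.002, -0.0]
contact_force: [-1.7, 0.2, 10.5]
gripper_width: 54.9
grasp_force: 63.9
```

Call:
send_rows(series=[[[0,0,-1],[0,0,0],62],[[0,0,0],[0,0,0],75],[[0,0,0],[0,0,0],85],[[0,0,0],[0,0,0],85],[[0,0,0],[0,0,0],85],[[0,0,-30],[0,0,0],85],[[0,0,-45],[0,0,0],85],[[0,0,-45],[0,0,0],85]])

```text
clock: 13.2
position: [576.7, 80.2, 224.0]
ee_rot: [0.992, -0.123, -0.001, 0.001]
contact_force: [1.6, 0.3, 0.5]
gripper_width: 85.1
grasp_force: 0.0
```

```bash
python3 - <<'E'
from h import *
delta([550,-414,225])
E
```

```text
shift [ 9.480e+01  4.858e+02 -4.000e-01] yaw -0.247 turn z None tiltfix [0.001 0.002 0.   ] pos [576.7  80.2 224. ] q [ 0.42  0.32 -0.11  0.   -1.14  0.91] F [1.6 0.3 0.5] w 85.1 g 0.0 t 13.2
```

Call:
send_rows(series=[[[4,25,0],[0,0,0],85],[[8,42,0],[0,0,0],85],[[8,42,0],[0,0,0],85],[[8,42,0],[0,0,0],85],[[8,42,0],[0,0,0],85],[[8,42,0],[0,0,0],85],[[8,42,0],[0,0,0],85],[[8,42,0],[0,0,0],85]])

```text
clock: 14.0
position: [557.0, -245.2, 223.2]
ee_rot: [0.992, -0.123, -0.0, -0.0]
contact_force: [0.6, -0.1, -0.8]
gripper_width: 85.0
grasp_force: 0.0
```

Call:
send_rows(series=[[[8,42,0],[0,0,0],85],[[8,42,0],[0,0,0],85],[[8,42,0],[0,0,0],85],[[6,24,0],[0,0,0],85],[[5,17,0],[0,0,0],85],[[0,0,20],[0,0,0],85],[[0,0,20],[0,0,0],85],[[0,0,0],[0,0,0],85]])

```text
clock: 14.8
position: [548.6, -413.2, 179.3]
ee_rot: [0.992, -0.124, -0.003, -0.002]
contact_force: [0.3, 0.2, -0.7]
gripper_width: 85.0
grasp_force: 0.0
```

```bash
python3 - <<'E'
from h import *
t=get_image("top");cv2.imwrite("pics/t4f.png",t[:,:,::-1]);s=get_image("scene");cv2.imwrite("pics/s4f.png",s[:,:,::-1])
cv2.imwrite("pics/s4.png",np.hstack([cv2.resize(s[110:230,260:390,::-1],(400,400)),cv2.resize(t[165:275,240:350,::-1],(400,400))]))
delta([550,-414,58])
E
```

```text
shift [-4.000e-01 -1.000e-01  1.252e+02] yaw -0.247 turn z None tiltfix [0.    0.001 0.   ] pos [ 550.5 -414.2  183.2] q [-0.41  0.53  0.12  0.   -1.16  1.73] F [ 0.2 -0.5  1.5] w 85.3 g 0.0 t 14.9
```

View pics/s4.png

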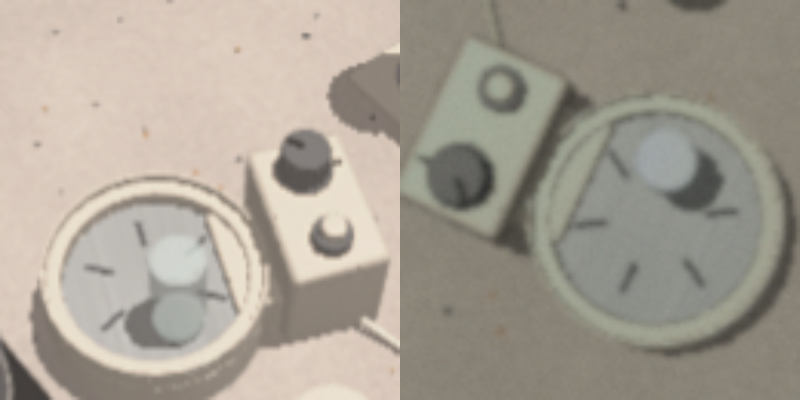

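Call:
send_rows(series=[[[0,0,30],[0,0,0],85],[[0,0,40],[0,0,0],85],[[0,0,35],[0,0,0],85],[[0,0,20],[0,0,0],85],[[0,0,0],[0,0,0],85],[[0,0,0],[0,0,0],50],[[0,0,0],[0,0,0],50],[[0,0,0],[0,0,0],50]])

```text
clock: 15.7
position: [552.3, -414.7, 61.6]
ee_rot: [0.992, -0.123, 0.002, 0.001]
contact_force: [0.4, 1.5, 4.3]
gripper_width: 55.4
grasp_force: 63.2
```

Call:
send_rows(series=[[[0,0,0],[0,0,0],50],[[0,0,0],[0,0,0],50],[[0,0,0],[0,0,0],50],[[0,0,0],[0,0,0],50]])

```text
clock: 16.1
position: [552.3, -414.8, 61.5]
ee_rot: [0.992, -0.123, 0.003, 0.001]
contact_force: [-0.0, 1.8, 7.0]
gripper_width: 55.0
grasp_force: 63.2
```

Call:
send_rows(series=[[[0,0,0],[0,0,0],50],[[0,0,-10],[0,0,0],50],[[0,0,-30],[0,0,0],50],[[0,0,-40],[0,0,0],50],[[0,0,-40],[0,0,0],50],[[0,0,-40],[0,0,0],50],[[0,0,-40],[0,0,0],50],[[0,0,0],[0,0,0],50]])

```text
clock: 16.9
position: [552.5, -416.0, 267.1]
ee_rot: [0.992, -0.123, 0.006, 0.003]
contact_force: [0.7, -0.7, 0.0]
gripper_width: 54.8
grasp_force: 63.7
```

```bash
python3 - <<'E'
from h import *
for p,z in[((310.2,224.9),45),((312.3,226),71)]:print(plane("top",p,z))
x,y=(666-400)*.275+240,160*.275+165;print("bottle",plane("top",(x,y),145))
t=cv2.imread("pics/t4f.png");m=(t.min(2)>150).astype(np.uint8)
delta([484,102,258])
E
```

```text
[526.89248484  94.41613989  45.        ]
[522.84326559  86.94468612  71.        ]
bottle [574.94842473  82.69804415 145.        ]
shift [-192.8 -485.7    4. ] yaw -0.246 turn z None tiltfix [ 0.005 -0.014 -0.   ] pos [ 552.5 -416.   267.1] q [-0.41  0.47  0.24  0.   -1.32  1.73] F [ 0.7 -0.7  0. ] w 54.8 g 63.7 t 16.9
```

Call:
send_rows(series=[[[-8,-20,0],[0,0,0],50],[[-17,-43,0],[0,0,0],50],[[-17,-43,0],[0,0,0],50],[[-17,-43,0],[0,0,0],50],[[-17,-43,0],[0,0,0],50],[[-17,-43,0],[0,0,0],50],[[-17,-43,0],[0,0,0],50],[[-17,-43,0],[0,0,0],50]])

```text
clock: 17.7
position: [504.5, -70.1, 258.1]
ee_rot: [0.992, -0.123, -0.0, -0.0]
contact_force: [0.5, 0.5, -1.4]
gripper_width: 55.1
grasp_force: 63.7
```

Call:
send_rows(series=[[[-17,-43,0],[0,0,0],50],[[-17,-43,0],[0,0,0],50],[[-17,-43,0],[0,0,0],50],[[-10,-24,0],[0,0,0],50],[[-7,-12,0],[0,0,0],50],[[0,0,30],[0,0,0],50],[[0,0,30],[0,0,0],50],[[0,0,0],[0,0,0],50]])

```text
clock: 18.5
position: [476.9, 103.1, 194.4]
ee_rot: [0.992, -0.124, -0.004, 0.002]
contact_force: [-0.1, 0.2, -1.2]
gripper_width: 54.9
grasp_force: 63.9
```

```bash
python3 - <<'E'
from h import *
get_image("top")
delta([482,103,105])
E
```

```text
shift [ 3.6 -0.5 91.9] yaw -0.248 turn z None tiltfix [ 0.004  0.004 -0.   ] pos [478.8 103.7 196.9] q [ 0.55  0.19 -0.36  0.   -1.02  0.78] F [ 0.1 -0.1 -0.3] w 54.5 g 63.9 t 18.55
```

Call:
send_rows(series=[[[2,0,30],[0,0,0],50],[[0,0,30],[0,0,0],50],[[0,0,18],[0,0,0],50],[[0,0,8],[0,0,0],50],[[0,0,3],[0,0,0],50],[[0,0,0],[0,0,0],50],[[0,0,0],[0,0,0],50]])

```text
clock: 19.25
position: [483.1, 104.8, 110.7]
ee_rot: [0.992, -0.123, 0.001, -0.001]
contact_force: [0.6, 0.2, -1.4]
gripper_width: 54.8
grasp_force: 63.9
```

Call:
send_rows(series=[[[0,0,2],[0,0,0],50],[[0,0,1],[0,0,0],50],[[0,0,0],[0,0,0],50]])

```text
clock: 19.55
position: [482.3, 104.5, 106.6]
ee_rot: [0.992, -0.123, 0.0, -0.0]
contact_force: [1.4, 0.7, -1.0]
gripper_width: 54.8
grasp_force: 64.0
```

Call:
send_rows(series=[[[0,0,1],[0,0,0],50],[[0,0,1],[0,0,0],50],[[0,0,0],[0,0,0],50],[[0,0,0],[0,0,0],50]])

```text
clock: 19.95
position: [482.9, 104.5, 106.5]
ee_rot: [0.992, -0.122, 0.001, -0.0]
contact_force: [-3.5, 0.6, 11.7]
gripper_width: 55.0
grasp_force: 64.6
```

Call:
send_rows(series=[[[0,0,-1],[0,0,0],62],[[0,0,0],[0,0,0],75],[[0,0,0],[0,0,0],85],[[0,0,0],[0,0,0],85],[[0,0,0],[0,0,0],85],[[0,0,-30],[0,0,0],85],[[0,0,-45],[0,0,0],85],[[0,0,-45],[0,0,0],85]])

```text
clock: 20.75
position: [481.6, 104.0, 226.2]
ee_rot: [0.992, -0.123, -0.001, 0.001]
contact_force: [1.1, 0.2, -0.7]
gripper_width: 85.1
grasp_force: 0.0
```

```bash
python3 - <<'E'
from h import *
t=get_image("top");cv2.imwrite("pics/t5f.png",t[:,:,::-1]);s=get_image("scene");cv2.imwrite("pics/s5f.png",s[:,:,::-1])
cv2.imwrite("pics/s5.png",np.hstack([cv2.resize(s[110:310,130:390,::-1],(520,400)),cv2.resize(t[165:275,290:430,::-1],(280,220)).repeat(1,0) if 0 else cv2.copyMakeBorder(cv2.resize(t[165:275,290:430,::-1],(280,220)),0,180,0,0,0)]))
print("knob exp scene",proj("scene",[450,-165,143]),"top",proj("top",[450,-165,143]))
delta([450,-165,220])
E
```

```text
knob exp scene [221.21065972 207.32544667] top [392.75951347 248.70528558]
shift [ 31.  271.4  10.1] yaw -0.246 turn z None tiltfix [-0.008 -0.011  0.   ] pos [485.7 105.7 232. ] q [ 0.54  0.16 -0.31  0.   -1.09  0.78] F [ 0.5  0.5 -0.6] w 85.1 g 0.0 t 20.85
```

View pics/s5.png

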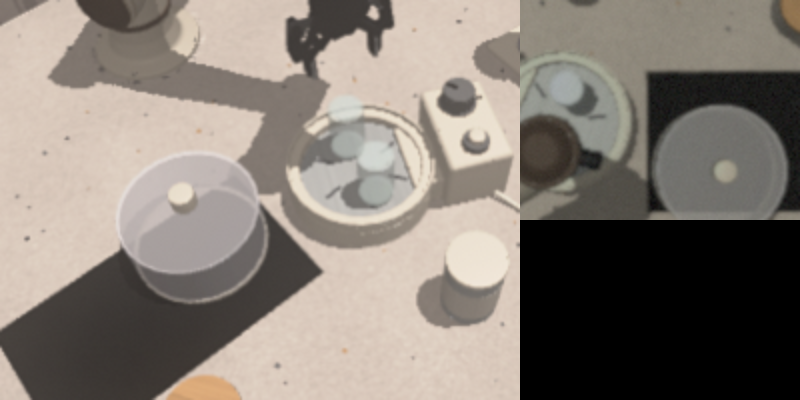

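Call:
send_rows(series=[[[4,30,0],[0,0,0],85],[[5,42,0],[0,0,0],85],[[5,42,0],[0,0,0],85],[[5,42,0],[0,0,0],85],[[5,42,0],[0,0,0],85],[[4,40,0],[0,0,0],85],[[3,33,0],[0,0,0],85],[[0,0,0],[0,0,0],85]])

```text
clock: 21.65
position: [444.9, -168.7, 224.6]
ee_rot: [0.992, -0.126, -0.001, 0.0]
contact_force: [0.1, -0.0, -1.1]
gripper_width: 84.7
grasp_force: 0.0
```

```bash
python3 - <<'E'
from h import *
s=get_image("scene");cv2.imwrite("pics/s6.png",s[:,:,::-1])
# knob: bright patch on cover
r=s[190:225,205:240].astype(int);m=(r[:,:,0]>215)&(r[:,:,1]>205);ys,xs=np.nonzero(m);print(len(xs),xs.mean()+205,ys.mean()+190)
r=cv2.imread("pics/s5f.png")[190:225,205:240,::-1].astype(int);m=(r[:,:,0]>215)&(r[:,:,1]>205);ys,xs=np.nonzero(m);print(len(xs),xs.mean()+205,ys.mean()+190)
delta([450,-165,115])
E
```

```text
36 221.13888888888889 208.41666666666666
117 217.83760683760684 203.7094017094017
shift [  4.1  -3.5 109.6] yaw -0.25 turn z None tiltfix [0.    0.001 0.   ] pos [ 445.2 -167.4  224.6] q [-0.02  0.13 -0.35 -0.   -1.08  1.34] F [0.6 0.8 0.5] w 84.8 g 0.0 t 21.7
```

Call:
send_rows(series=[[[4,-3,10],[0,0,0],85],[[0,0,35],[0,0,0],85],[[0,0,35],[0,0,0],85],[[0,0,20],[0,0,0],85],[[0,0,9],[0,0,0],85],[[0,0,0],[0,0,0],85],[[0,0,0],[0,0,0],30],[[0,0,0],[0,0,0],30]])

```text
clock: 22.5
position: [451.6, -163.9, 117.5]
ee_rot: [0.992, -0.123, 0.001, -0.0]
contact_force: [1.2, -0.2, 0.6]
gripper_width: 58.3
grasp_force: 0.0
```

Call:
send_rows(series=[[[0,0,0],[0,0,0],30],[[0,0,0],[0,0,0],30],[[0,0,0],[0,0,0],30],[[0,0,0],[0,0,0],30],[[0,0,0],[0,0,0],30]])

```text
clock: 23.0
position: [451.4, -164.3, 117.7]
ee_rot: [0.992, -0.123, 0.001, 0.0]
contact_force: [-0.9, 0.2, 5.6]
gripper_width: 36.3
grasp_force: 60.4
```

Call:
send_rows(series=[[[0,0,-10],[0,0,0],30],[[0,0,-25],[0,0,0],30],[[0,0,-30],[0,0,0],30],[[0,0,-30],[0,0,0],30],[[0,0,-30],[0,0,0],30],[[0,0,-30],[0,0,0],30],[[0,0,-25],[0,0,0],30],[[0,0,0],[0,0,0],30]])

```text
clock: 23.8
position: [451.9, -164.3, 299.7]
ee_rot: [0.992, -0.123, 0.004, -0.0]
contact_force: [0.9, -0.7, -3.4]
gripper_width: 36.1
grasp_force: 60.9
```

```bash
python3 - <<'E'
from h import *
delta([533,92.5,296])
E
```

```text
shift [  15.9 -268.9    4.2] yaw -0.247 turn z None tiltfix [-0.001 -0.007 -0.   ] pos [ 451.9 -164.3  299.7] q [-0.01  0.09 -0.22  0.   -1.26  1.33] F [ 0.9 -0.7 -3.4] w 36.1 g 60.9 t 23.8
```

Call:
send_rows(series=[[[1,-20,0],[0,0,0],30],[[2,-38,0],[0,0,0],30],[[3,-40,0],[0,0,0],30],[[3,-40,0],[0,0,0],30],[[3,-40,0],[0,0,0],30],[[2,-40,0],[0,0,0],30],[[2,-33,0],[0,0,0],30],[[0,-18,0],[0,0,0],30]])

```text
clock: 24.6
position: [531.2, 95.1, 293.6]
ee_rot: [0.992, -0.122, -0.002, 0.0]
contact_force: [0.0, -0.8, -3.7]
gripper_width: 36.2
grasp_force: 61.0
```

Call:
send_rows(series=[[[0,0,0],[0,0,0],30],[[0,0,0],[0,0,0],30]])

```text
clock: 24.8
position: [530.9, 92.5, 294.8]
ee_rot: [0.992, -0.123, -0.002, 0.001]
contact_force: [-0.2, 0.2, -4.0]
gripper_width: 36.4
grasp_force: 61.1
```

```bash
python3 - <<'E'
from h import *
t=get_image("top");s=get_image("scene")
cv2.imwrite("pics/s7.png",np.hstack([cv2.resize(s[80:230,240:390,::-1],(400,400)),cv2.resize(t[165:275,240:350,::-1],(400,400))]))
delta([533,92.5,177])
E
```

```text
shift [  1.8  -1.2 118.7] yaw -0.248 turn z None tiltfix [0.001 0.001 0.   ] pos [531.1  91.9 295.7] q [ 0.47  0.2  -0.09 -0.   -1.28  0.85] F [-0.   0.4 -3.9] w 36.2 g 61.1 t 24.9
```

View pics/s7.png

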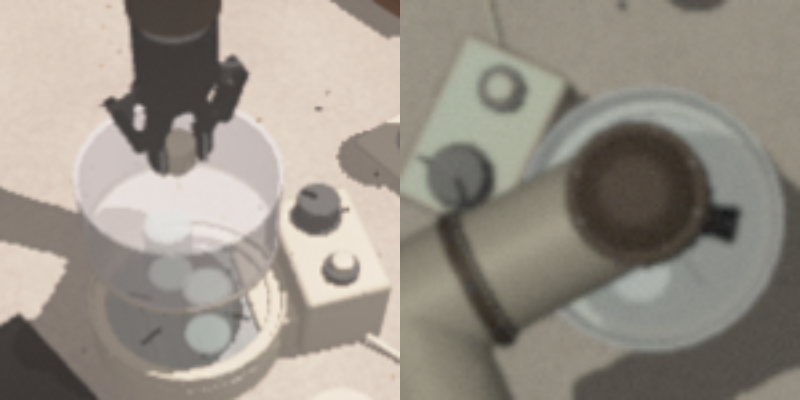

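Call:
send_rows(series=[[[2,0,20],[0,0,0],30],[[0,0,30],[0,0,0],30],[[0,0,30],[0,0,0],30],[[0,0,15],[0,0,0],30],[[0,0,8],[0,0,0],30],[[0,0,4],[0,0,0],30],[[0,0,0],[0,0,0],30],[[0,0,0],[0,0,0],30]])

```text
clock: 25.7
position: [534.4, 92.4, 190.5]
ee_rot: [0.992, -0.123, 0.001, -0.0]
contact_force: [-0.1, 0.0, -2.7]
gripper_width: 36.1
grasp_force: 61.1
```

Call:
send_rows(series=[[[0,0,2],[0,0,0],30],[[0,0,2],[0,0,0],30],[[0,0,0],[0,0,0],30]])

```text
clock: 26.0
position: [533.6, 92.4, 185.2]
ee_rot: [0.992, -0.123, -0.0, 0.0]
contact_force: [-0.9, -0.1, -3.9]
gripper_width: 36.4
grasp_force: 61.1
```

Call:
send_rows(series=[[[0,0,2],[0,0,0],30],[[0,0,2],[0,0,0],30],[[0,0,0],[0,0,0],30],[[0,0,0],[0,0,0],30]])

```text
clock: 26.4
position: [533.7, 92.4, 181.2]
ee_rot: [0.992, -0.123, -0.0, 0.0]
contact_force: [0.3, 0.6, -4.4]
gripper_width: 36.2
grasp_force: 61.1
```

Call:
send_rows(series=[[[0,0,1],[0,0,0],30],[[0,0,1],[0,0,0],30],[[0,0,0],[0,0,0],30],[[0,0,0],[0,0,0],30]])

```text
clock: 26.8
position: [533.8, 92.5, 179.8]
ee_rot: [0.992, -0.123, 0.0, -0.0]
contact_force: [-2.6, 0.4, 0.6]
gripper_width: 36.2
grasp_force: 61.5
```

Call:
send_rows(series=[[[0,0,1],[0,0,0],40],[[0,0,0],[0,0,0],60],[[0,0,0],[0,0,0],85],[[0,0,0],[0,0,0],85],[[0,0,0],[0,0,0],85],[[0,0,-15],[0,0,0],85],[[0,0,-45],[0,0,0],85],[[0,0,-10],[0,0,0],85]])

```text
clock: 27.6
position: [536.3, 92.9, 253.3]
ee_rot: [0.992, -0.123, 0.004, -0.001]
contact_force: [0.8, -0.2, 0.9]
gripper_width: 85.2
grasp_force: 0.0
```

```bash
python3 - <<'E'
from h import *
delta([565,260,245])
E
```

```text
shift [ -12.9 -169.1    8.9] yaw -0.246 turn z None tiltfix [-0.004 -0.008 -0.   ] pos [536.3  92.9 253.3] q [ 0.47  0.23 -0.16  0.   -1.17  0.85] F [ 0.8 -0.2  0.9] w 85.2 g 0.0 t 27.6
```

Call:
send_rows(series=[[[-2,-25,0],[0,0,0],85],[[-3,-40,0],[0,0,0],85],[[-3,-40,0],[0,0,0],85],[[-3,-40,0],[0,0,0],85],[[-2,-24,0],[0,0,0],85],[[0,0,30],[0,0,0],85],[[0,0,30],[0,0,0],85],[[0,0,0],[0,0,0],85]])

```text
clock: 28.4
position: [559.8, 258.3, 183.4]
ee_rot: [0.992, -0.123, -0.004, 0.003]
contact_force: [-0.0, 1.1, -0.9]
gripper_width: 84.9
grasp_force: 0.0
```

```bash
python3 - <<'E'
from h import *
t=get_image("top");s=get_image("scene")
cv2.imwrite("pics/s8.png",np.hstack([cv2.resize(s[80:230,250:400,::-1],(400,400)),cv2.resize(t[165:275,240:350,::-1],(400,400))]))
delta([565,260,116])
E
```

```text
shift [ 2.  -1.3 72.6] yaw -0.246 turn z None tiltfix [ 0.001 -0.     0.   ] pos [562.7 259.3 188.6] q [ 0.69  0.41 -0.07  0.   -1.1   0.63] F [ 0.6 -0.1  1.1] w 85.3 g 0.0 t 28.5
```

View pics/s8.png

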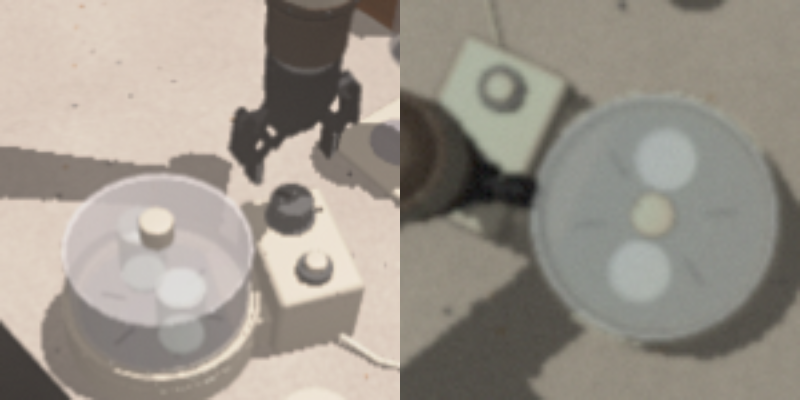

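Call:
send_rows(series=[[[2,-1,25],[0,0,0],85],[[0,0,25],[0,0,0],85],[[0,0,15],[0,0,0],85],[[0,0,6],[0,0,0],85],[[0,0,0],[0,0,0],40],[[0,0,0],[0,0,0],40],[[0,0,0],[0,0,0],40],[[0,0,0],[0,0,0],40]])

```text
clock: 29.3
position: [568.3, 264.9, 121.5]
ee_rot: [0.992, -0.122, 0.005, -0.006]
contact_force: [1.4, 8.7, 3.1]
gripper_width: 48.0
grasp_force: 61.8
```

Call:
send_rows(series=[[[0,0,0],[0,0,0],40],[[0,0,0],[0,0,0],40],[[0,0,0],[0,0,0],40],[[0,0,0],[0,0,0],40]])

```text
clock: 29.7
position: [568.3, 264.9, 121.5]
ee_rot: [0.992, -0.122, 0.005, -0.006]
contact_force: [1.4, 9.2, 2.9]
gripper_width: 47.9
grasp_force: 61.8
```

```bash
python3 - <<'E'
from h import *
delta([565,260,116])
E
```

```text
shift [-2.1  5.6  5.4] yaw -0.245 turn z None tiltfix [-0.013 -0.009  0.   ] pos [568.3 264.9 121.5] q [ 0.69  0.47 -0.14 -0.   -0.94  0.63] F [1.4 9.2 2.9] w 47.9 g 61.8 t 29.7
```

Call:
send_rows(series=[[[0,-3,0],[0,0,0],40],[[0,0,0],[0,0,0],40],[[0,0,0],[0,0,0.1],40],[[0,0,0],[0,0,0.14],40],[[0,0,0],[0,0,0.14],40],[[0,0,0],[0,0,0.14],40],[[0,0,0],[0,0,0.14],40],[[0,0,0],[0,0,0.1],40]])

```text
clock: 30.5
position: [566.1, 262.0, 121.4]
ee_rot: [0.875, -0.484, 0.001, -0.0]
contact_force: [-5.1, -3.7, 12.4]
gripper_width: 47.9
grasp_force: 63.1
```

```bash
python3 - <<'E'
from h import *
delta([565,260,116]);print(monitor.read_state()["wrist_torque"])
E
```

```text
shift [1.1 2.  5.4] yaw -1.01 turn z None tiltfix [-0.002 -0.002 -0.   ] pos [566.1 262.  121.4] q [ 0.69  0.47 -0.14  0.   -0.95 -0.13] F [-5.1 -3.7 12.4] w 47.9 g 63.1 t 30.5
[-1.01536714  1.11643692  0.09556671]
```

Call:
send_rows(series=[[[0,0,-1],[0,0,0.14],40],[[0,0,0],[0,0,0.14],40],[[0,0,0],[0,0,0.14],40],[[0,0,0],[0,0,0.14],40],[[0,0,0],[0,0,0.14],40],[[0,0,0],[0,0,0.14],40],[[0,0,0],[0,0,0.1],40],[[0,0,0],[0,0,0],40]])

```text
clock: 31.3
position: [561.6, 261.4, 121.4]
ee_rot: [-0.562, 0.827, 0.0, -0.004]
contact_force: [-15.1, -1.2, 14.9]
gripper_width: 48.1
grasp_force: 63.5
```

```bash
python3 - <<'E'
from h import *
delta([565,260,116]);print(monitor.read_state()["wrist_torque"])
E
```

```text
shift [-0.  -3.7  5.3] yaw -1.948 turn z None tiltfix [ 0.005 -0.006 -0.   ] pos [561.6 261.4 121.4] q [ 0.7   0.47 -0.15 -0.   -0.96 -1.07] F [-15.1  -1.2  14.9] w 48.1 g 63.5 t 31.3
[-0.42956331  3.99594764  0.00690669]
```

Call:
send_rows(series=[[[0,0,0],[0,0,0.1],40],[[0,0,0],[0,0,0.1],40],[[0,0,0],[0,0,0],40]])

```text
clock: 31.6
position: [560.7, 261.8, 121.4]
ee_rot: [-0.477, 0.879, 0.0, -0.004]
contact_force: [-16.5, -0.2, 16.2]
gripper_width: 48.2
grasp_force: 63.6
```

```bash
python3 - <<'E'
from h import *
delta([565,260,116]);print(monitor.read_state()["wrist_torque"])
E
```

```text
shift [-0.9 -4.6  5.3] yaw -2.148 turn z None tiltfix [ 0.005 -0.007 -0.   ] pos [560.7 261.8 121.4] q [ 0.7   0.47 -0.15 -0.   -0.96 -1.27] F [-16.5  -0.2  16.2] w 48.2 g 63.6 t 31.6
[-1.37563965e-03  4.88757416e+00 -3.72873922e-02]
```

Call:
send_rows(series=[[[2,4,-4],[0,0,0],40],[[0,0,0],[0,0,0.08],40],[[0,0,0],[0,0,0.08],40],[[0,0,0],[0,0,0],40]])

```text
clock: 32.0
position: [559.7, 262.3, 121.6]
ee_rot: [-0.405, 0.914, -0.0, -0.002]
contact_force: [-1.9, -0.9, -4.3]
gripper_width: 48.0
grasp_force: 68.1
```

```bash
python3 - <<'E'
from h import *
delta([565,260,116]);print(monitor.read_state()["wrist_torque"])
E
```

```text
shift [-1.8 -5.5  5.6] yaw -2.307 turn z None tiltfix [ 0.001 -0.004 -0.   ] pos [559.7 262.3 121.6] q [ 0.7   0.47 -0.15 -0.   -0.95 -1.44] F [-1.9 -0.9 -4.3] w 48.0 g 68.1 t 32.0
[-0.54073241  0.24087723 -0.03322002]
```

Call:
send_rows(series=[[[0,0,0],[0,0,0.08],40],[[0,0,0],[0,0,0.08],40],[[0,0,0],[0,0,0],40]])

```text
clock: 32.3
position: [559.2, 262.9, 121.6]
ee_rot: [-0.332, 0.943, -0.0, -0.002]
contact_force: [-4.0, 0.9, -3.0]
gripper_width: 47.9
grasp_force: 68.2
```

```bash
python3 - <<'E'
from h import *
delta([565,260,116]);print(monitor.read_state()["wrist_torque"])
E
```

```text
shift [-2.8 -5.9  5.6] yaw -2.466 turn z None tiltfix [ 0.001 -0.004  0.   ] pos [559.2 262.9 121.6] q [ 0.7   0.47 -0.15 -0.   -0.95 -1.59] F [-4.   0.9 -3. ] w 47.9 g 68.2 t 32.3
[-0.04346912  1.21870626 -0.02214572]
```

Call:
send_rows(series=[[[0,1,0],[0,0,0.08],40],[[0,0,0],[0,0,0.08],40],[[0,0,0],[0,0,0],40]])

```text
clock: 32.6
position: [559.9, 264.4, 121.8]
ee_rot: [-0.256, 0.967, 0.0, -0.0]
contact_force: [-1.4, 2.0, -5.5]
gripper_width: 47.8
grasp_force: 67.8
```

```bash
python3 - <<'E'
from h import *
s=get_image("scene");t=get_image("top")
cv2.imwrite("pics/s9.png",np.hstack([cv2.resize(s[80:230,250:400,::-1],(400,400)),cv2.resize(t[165:275,240:350,::-1],(400,400))]))
delta([565,260,116]);print(monitor.read_state()["wrist_torque"])
E
```

```text
shift [-2.2 -6.3  5.8] yaw -2.624 turn z None tiltfix [ 0.001 -0.     0.   ] pos [560.  264.4 121.8] q [ 0.7   0.47 -0.15 -0.   -0.95 -1.75] F [-2.   1.2 -5.9] w 47.7 g 67.7 t 32.7
[0.71248132 0.510857   0.03842234]
```

Call:
send_rows(series=[[[0,0,0],[0,0,0.08],40],[[0,0,0],[0,0,0.08],40],[[0,0,0],[0,0,0.08],40],[[0,0,0],[0,0,0],40]])

```text
clock: 33.1
position: [565.1, 267.0, 122.1]
ee_rot: [-0.138, 0.99, 0.003, 0.006]
contact_force: [10.9, 3.7, -15.0]
gripper_width: 48.1
grasp_force: 66.5
```

```bash
python3 - <<'E'
from h import *
delta([565,260,116]);print(monitor.read_state()["wrist_torque"])
E
```

```text
shift [ 2.  -6.7  6.1] yaw -2.865 turn z None tiltfix [ 0.004  0.012 -0.   ] pos [565.1 267.  122.1] q [ 0.7   0.47 -0.15  0.   -0.94 -2.  ] F [ 10.9   3.7 -15. ] w 48.1 g 66.5 t 33.1
[ 1.49033754 -3.25886327 -0.07757725]
```

Call:
send_rows(series=[[[0,0,0],[0,0,0],60],[[0,0,0],[0,0,0],85],[[0,0,0],[0,0,0],85],[[0,0,0],[0,0,0],85],[[0,0,-20],[0,0,0],85],[[0,0,-40],[0,0,0],85],[[0,0,-40],[0,0,0],85],[[0,0,0],[0,0,0],85]])

```text
clock: 33.9
position: [563.4, 265.6, 230.1]
ee_rot: [-0.138, 0.99, 0.003, 0.007]
contact_force: [-0.2, 0.2, -0.1]
gripper_width: 85.1
grasp_force: 0.0
```

```bash
python3 - <<'E'
from h import *
s=get_image("scene");t=get_image("top")
cv2.imwrite("pics/s10.png",np.hstack([cv2.resize(s[120:200,320:400,::-1],(400,400),interpolation=2),cv2.resize(t[165:275,240:350,::-1],(400,400))]))
delta([642.5,223,160])
E
```

```text
shift [-67.6 -62.2  64.1] yaw -2.867 turn z None tiltfix [ 0.002  0.003 -0.   ] pos [560.4 264.3 224. ] q [ 0.7   0.38 -0.02 -0.   -1.17 -2.  ] F [-0.5 -0.  -1.1] w 85.0 g 0.0 t 34.0
```

View pics/s10.png

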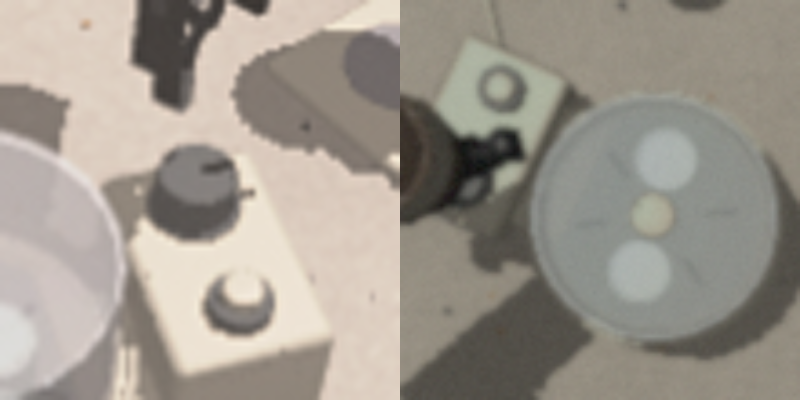

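```bash
python3 - <<'E'
from h import *
f=lambda x,y,z:plane("scene",(320+x/5-.4,120+y/5-.4),z)
a,b=f(205,172,142),f(235,164,142);m,m2=f(245,193,110),f(254,191,110);c=f(197,174,142)
an=lambda v:np.degrees(np.arctan2(v[1],v[0])).round(1)
print(a,b,c,m,m2);print("ptr",an(b-a),an(b-c),"mark",an(m-c),an(m2-m),an(m2-c))
im=get_image("scene")[120:200,320:400];cv2.imwrite("pics/s11.png",cv2.resize(im[20:50,20:60,::-1],(800,600),interpolation=cv2.INTER_NEAREST))
g=cv2.cvtColor(im,7);np.set_printoptions(linewidth=250);print(g[27:50,28:54])
E
```

```text
[565.34389017 266.33132814 142.        ] [572.84796064 284.93599215 142.        ] [563.27332101 261.46999177 142.        ] [576.23067754 294.90114521 110.        ] [578.80653283 300.40194958 110.        ]
ptr 68.0 67.8 mark 68.8 64.9 68.2
[[206 207 210 211 211 212 213 213 213 212 209 207 204 206 210 210 208 207 207 209 208 207 204 201 164 150]
 [206 207 210 210 211 213 213 199 198 193 189 189 187 191 200 207 209 208 207 208 207 206 204 207 205 202]
 [209 211 212 210 209 204 187 156 152 140 134 134 133 144 166 184 195 205 204 202 205 206 204 204 206 206]
 [209 211 212 210 195 166 128 123 128 127 127 128 127 128 130 134 154 188 201 204 209 209 206 206 206 205]
 [209 210 213 211 164 122 120 127 128 128 129 129 129 128 128 123 122 145 192 225 227 220 208 206 205 204]
 [212 213 212 195 145 125 127 128 129 128 129 129 121 113 113 101  89  84 132 217 229 224 213 206 205 205]
 [209 209 195 153 129 127 128 128 129 129 130 127 101  79  74  73  81  88 111 198 227 226 219 210 205 205]
 [179 178 153 116 121 128 129 128 129 129 129 128 108  96  95  98 113 123 121 164 222 227 224 213 205 206]
 [137
[... 900 characters left out ...]
  85  86  87  86  88  96 119 147 217 228 227 227 228 227]
 [217 201 141  95  86  84  84  84  85  85  86  87  86  85  86  88  99 111 129 185 225 228 227 227 227 227]
 [222 228 197 139 110  92  85  87  86  85  84  85  86  86  94 103 117 128 156 217 229 228 227 227 227 228]
 [219 228 227 199 179 134 104  99  89  85  85  86 100 106 111 122 141 173 203 225 228 227 227 227 227 228]
 [227 227 228 227 227 198 176 142 110 102 101 104 121 127 129 165 192 221 228 228 228 227 227 227 227 227]
 [227 226 227 226 228 228 227 201 180 177 178 177 181 181 182 217 227 228 228 227 227 227 227 227 228 227]
 [226 226 226 225 227 228 228 227 228 228 228 228 228 228 227 228 227 227 227 227 227 227 227 227 227 227]]
```

```bash
python3 - <<'E'
from h import *
print(plane("scene",(320+243/5-.4,120+288/5-.4),132))
delta([642,225,175])
E
```

```text
[639.75166765 226.12048393 132.        ]
shift [-68.6 -59.8  47.3] yaw -2.867 turn z None tiltfix [ 0.001 -0.     0.   ] pos [559.8 263.9 222.4] q [ 0.7   0.38 -0.02 -0.   -1.17 -2.  ] F [-0.2 -0.5 -0.9] w 84.7 g 0.0 t 34.05
```

Use (641,226). Shift ≈ (-67.6, -58.6) with the gripper closing.

Call:
send_rows(series=[[[-15,-13,0],[0,0,0],0],[[-25,-22,0],[0,0,0],0],[[-20,-17,0],[0,0,0],0],[[-8,-7,0],[0,0,0],0],[[0,0,20],[0,0,0],0],[[0,0,20],[0,0,0],0],[[0,0,10],[0,0,0],0],[[0,0,0],[0,0,0],0]])

```text
clock: 34.85
position: [640.2, 225.4, 169.6]
ee_rot: [-0.137, 0.991, -0.001, -0.003]
contact_force: [0.1, -0.5, 0.7]
gripper_width: 0.2
grasp_force: 0.0
```

Call:
send_rows(series=[[[0,0,0],[0,0,0],0],[[0,0,0],[0,0,0],0]])

```text
clock: 35.05
position: [642.2, 226.2, 173.6]
ee_rot: [-0.137, 0.991, 0.0, 0.001]
contact_force: [0.0, -1.1, 0.4]
gripper_width: -0.1
grasp_force: 0.0
```

```bash
python3 - <<'E'
from h import *
s=get_image("scene");cv2.imwrite("pics/s12.png",cv2.resize(s[120:200,320:400,::-1],(500,500),interpolation=2))
delta([641,226,132]);print(proj("scene",[641,226,132]))
E
```

```text
shift [ 1.3  0.1 41.7] yaw -2.866 turn z None tiltfix [ 0.     0.002 -0.   ] pos [642.2 226.2 173.7] q [ 0.58  0.52  0.08  0.   -1.13 -1.87] F [-0.5 -0.7 -0.8] w -0.5 g 0.0 t 35.1
[368.46925764 177.47196573]
```

View pics/s12.png

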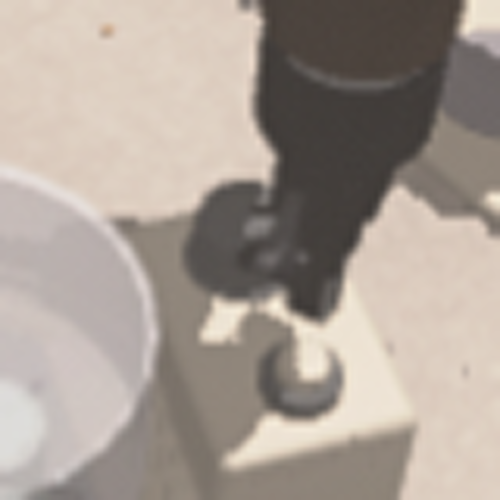

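Fingers are closed just above the button (at ~(300,370) in the crop). Press down.

Call:
send_rows(series=[[[0,0,20],[0,0,0],0],[[0,0,15],[0,0,0],0],[[0,0,4],[0,0,0],0],[[0,0,2],[0,0,0],0],[[0,0,2],[0,0,0],0],[[0,0,0],[0,0,0],0],[[0,0,0],[0,0,0],0]])

```text
clock: 35.8
position: [642.2, 225.9, 130.5]
ee_rot: [-0.137, 0.991, 0.0, 0.001]
contact_force: [-1.2, 0.3, 2.6]
gripper_width: 0.0
grasp_force: 1.1
```

Call:
send_rows(series=[[[0,0,2],[0,0,0],0],[[0,0,2],[0,0,0],0],[[0,0,0],[0,0,0],0],[[0,0,0],[0,0,0],0]])

```text
clock: 36.2
position: [642.2, 225.9, 126.2]
ee_rot: [-0.137, 0.991, 0.0, 0.001]
contact_force: [-1.8, 0.1, 5.2]
gripper_width: 0.2
grasp_force: 2.7
```

Call:
send_rows(series=[[[0,0,2],[0,0,0],0],[[0,0,1],[0,0,0],0],[[0,0,0],[0,0,0],0],[[0,0,0],[0,0,0],0]])

```text
clock: 36.6
position: [642.3, 225.9, 126.0]
ee_rot: [-0.138, 0.99, -0.0, 0.001]
contact_force: [-4.5, -1.5, 14.5]
gripper_width: -0.3
grasp_force: 7.2
```

Call:
send_rows(series=[[[0,0,-10],[0,0,0],0],[[0,0,-30],[0,0,0],0],[[0,0,-40],[0,0,0],0],[[0,0,-40],[0,0,0],0],[[0,0,-20],[0,0,0],0],[[0,0,0],[0,0,0],0],[[0,0,0],[0,0,0],0]])

```text
clock: 37.3
position: [641.3, 226.0, 261.3]
ee_rot: [-0.137, 0.991, 0.0, -0.001]
contact_force: [-0.6, 1.0, -0.4]
gripper_width: -0.0
grasp_force: 0.0
```

```bash
python3 - <<'E'
from h import *
t=get_image("top");s=get_image("scene")
cv2.imwrite("pics/s13.png",np.hstack([cv2.resize(s[110:230,260:390,::-1],(400,400)),cv2.resize(t[165:275,240:350,::-1],(400,400))]))
E
```

```text
(no output)
```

View pics/s13.png

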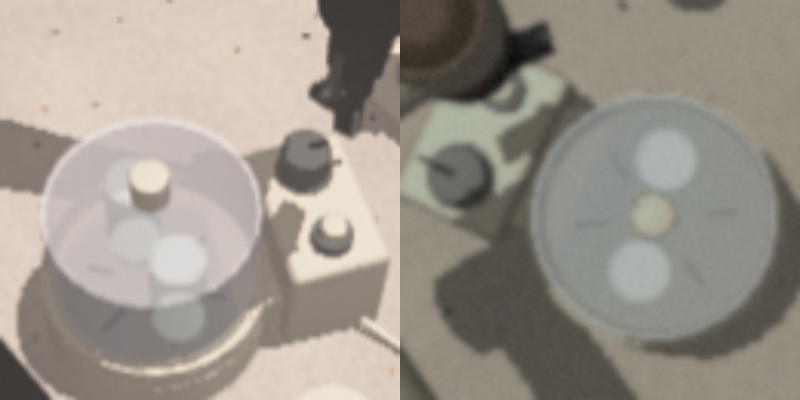

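```bash
python3 -c "
from bench import job_done
print(job_done())"
```

```text
the job is handed in; nothing more can be done
None
```

I handed the job in after about 37 s of robot time; no verdict came back. Both bottles (the only things on the mat) stand mouth down on the tray, the cover is on its seat, the cap pointer lines up with its mark, and the start button was pressed to its stop and let go.

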